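# Check a strip's thickness with the telescopic gauge

## Robot

A 7-joint arm with a two-finger parallel gripper is mounted at the origin on a cart in front of the work surface, level with it; the furniture and walls round the work are solid. World frame = base frame: x ahead of the robot, y to its left, z up, the work surface at z = 0. Lengths are in m, angles in rad, forces in N, time in s.
With the tool pointing down it reaches from about 0.35 to 0.9 m from the base axis. Payload 8.1 kg.
Tool frame: the origin (TCP) lies on the centre line of the jaws, within the pads' length; the fingertips stand 19 mm ahead of it and the grasp point (between the pads) is the TCP (arm.tip_reach is the distance from the TCP to the fingertips, in m); z points along the fingers, y is the line along which they close (so a half turn about z gives the same grasp; the last joint's range is limited). The gripper opens to 92 mm and grips with 3 to 60 N. Pads are 19 mm wide; open, the fingers measure 130 mm over their backs; the gripper's body (75 mm by 190 mm) begins 47 mm behind the grasp point.
Start: joints at [1.015, 0.434, 0.025, 1.573, -0.012, 1.134, -0.075], TCP at [0.273, -0.562, 0.246] pointing down, gripper open.
Joint ranges: [-2.62, 2.62], [-0.44, 2.09], [-1.27, 1.32], [0.08, 2.57], [-1.32, 4.46], [0.12, 2], [-2.74, 2.74]. Speed limits (rad/s): [2.22, 2.22, 3.01, 3.01, 3.14, 3.14, 3.14].

## Interface

Orientations are given as a rotation vector (axis times angle).
In Python, from cell import arm gives the robot as it stands.
- The arm moves only by the tool arm_command, never from a script. Its argument "targets" is a list that holds one entry, the list of rows, each a list of 6 numbers: the shift along the tool's x, y, z in m, then the turn, a rotation vector about the tool's x, y, z in rad. A call has 1 to 10 rows; each row shifts and turns the commanded pose from where the row before left it, along the tool's axes as they then stand; what a row does not reach is not made up. A row lasts 1/8 s, in which the tool goes at most 62.5 mm and 10.7 degrees, less where a joint would pass 70% of its speed; a pose out of reach is approached as far as the arm can. A call with a gripper value outside its range is refused whole. "jaw" is the finger opening in m, from 0 to 0.0918, set as the call begins (left out, the last holds). The fingers move at their own pace and stop on an object; "newtons" is the grip in N (left out, the last holds). Time passes only in rows, so rows that do not move let the fingers close. It gives the time, the measured TCP pose, the force, the opening and the grip force at its end, in the units of the state.
- arm.observe(): the state, without advancing time (a new reading comes with each control period).
- arm.get_image(name): name is "side" or "top"; returns a dict with "pixels" (480x640x3 uint8, red, green, blue), "z_map" (480x640 float32, m along the optical axis (not along the pixel's ray), 0 where there is no reading), "fx", "fy", "cx", "cy" (pixels), "xyz" and "rotation" of the camera in the world. Camera axes: x right, y down, z forward; pixel columns grow to the right and rows downward; lengths in m; the calibration is good to about 2 mm. A picture is of the moment at which its call begins.
- arm.sign_off(): hands the job in; it is judged then, once.
The state is a dict: "clock": time; "joints": joint angles; "dq": joint speeds; "joint_efforts": joint torques, N m; "position": TCP position; "ee_rot": TCP orientation; "force": force on the tool from outside, world axes, zero at the start; "ft_torque": the same for the moment, N m; "width": opening from 0.0 (shut) to 1.0 (fully open); "gripper_force": force on a finger pad.
Only numpy, scipy, OpenCV 4.12 (cv2) and the standard library are available. Lean on these libraries where they do the work, as an engineer would, in place of code of your own. Each camera call takes 0.05 s, during which the arm holds its last target. There are 200 camera calls.

## Task

Lay the loose wooden strip flat on the gauge's steel bed so that it lies under the raised measuring foot, and let go of it. Then take the gauge's grip, squeeze it so that the bar in its side is pressed in, draw the telescope down past its first stop to its second stop so that the sprung foot rests on the strip, and finish while still holding it there, fully extended and still, because it springs back up when let go.

Things in the scene. Friction and masses are not known exactly. Their poses are not given: they have to be found in the camera images.
- gauge: fixed bench gauge; origin on the bench top straight below its measuring foot. Dark steel bed, top 16 mm up, spans x -50 to +100, y -70 to +240 mm of this frame. A 26 mm column, 291 mm high, at x = +75 mm, y = 0 carries an upright outer tube (39 mm thick, 155 to 281 mm up) at x = y = 0. The grip stands out to -x, towards the robot.
- grip_center (a point): where to take the telescope's black grip: an upright block 34 mm (x) by 30 mm (y), its top 21 mm above this point, free from above; a low arm joins it to the tube. The point moves with the telescope; when up it is at x = -105 mm, y = 0 of the gauge, 164 mm above the bench. Axes as the gauge's.
- foot_tip (a point): centre of the underside of the measuring foot, a 12 mm steel disc on a thin sprung rod below the tube; 100 mm above the bench when the telescope is up, 20 mm (4 mm above the bed) at the second stop with nothing under it.
- telescope (a joint): how far the telescope is drawn down, m: 0 up, first stop at 0.040 (goes no further unless the squeeze bar is pressed in), second stop at 0.080 (end of travel). A spring lifts it back; 3 to 5 N draw it down, some 3 N more when the foot is on the strip.
- squeeze_bar (a joint): how far the bar in the grip is pressed in, m: 0 out, 0.005 fully in. The telescope passes the first stop when it is in by more than about 0.0035; fully in takes about 6 N, so grip with 15 to 40 N. Squeeze before drawing down.
- foot (a joint): how far the sprung foot is pushed up into the telescope, m: 0 free, at most 0.016; 220 N/m with 0.7 N of preload. At the second stop on the 12 mm strip it reads about 0.008.
- strip_center (a point): centre (half-way up, 6 mm above its underside) of the loose light wooden strip, 340 mm long (its own y), 32 mm wide (x), 12 mm thick. It lies on the bench to the left. Held at its middle, there is room to set it down with its middle about 120 mm to +y of the foot, along the gauge's y.
- bar_center (a point): middle of the outer face of the steel squeeze bar in the grip's +y side, 24 mm wide (x), 32 mm high, standing out 6 mm, as high as grip_center. Close the fingers along the gauge's y, one on the bar, one on the opposite face of the grip: 36 mm over both, 31 mm with the bar pressed in.

How it is judged:
By the outcome, as a careful person would: the job done as asked, in the order asked, and still so for the second after the job is handed in, while the arm keeps its last pose, push and grip.
It also fails if it takes over 56 s, if anything falls off the work surface, if the arm or the gripper's body presses on something with over 40 N, if the wrist force passes 120 N, or if a joint passes its speed limit or range.

## Working session

There is one attempt and no reset: what is moved stays moved. The work goes in short steps, Python scripts to look and compute and a tool call to move; the robot and the scene stay as the last step left them, time stands still between calls to the robot, and variables do not carry over. Pictures are saved under pics/ and viewed, at most 10 in all, crops included, and the job is handed in when it is done.

Besides the shell and the picture viewer there is one more tool, called after "Emit:" as a command line: name --argument value ..., lists and objects as JSON in quotes. arm_command: Moves the arm, as the interface text tells. Its arguments: {"type":"object","properties":{"targets":{"type":"array","items":{"type":"array","items":{"type":"array","items":{"type":"number"}}}},"jaw":{"type":"number"},"newtons":{"type":"number"}},"required":["targets"]}

```bash
mkdir -p pics; cat > h.py <<'E'
import numpy as np, cv2
from cell import arm
def cloud(im):
    z=im["z_map"]; v,u=np.mgrid[:480,:640]
    P=np.stack([(u-im["cx"])/im["fx"]*z,(v-im["cy"])/im["fy"]*z,z],-1)
    W=P@np.array(im["rotation"]).T+np.array(im["xyz"]); W[z==0]=np.nan; return W
def save(im,n): cv2.imwrite("pics/"+n,im["pixels"][...,::-1])
E
python3 - <<'E'
from h import *
np.set_printoptions(precision=4,suppress=True)
for n in("top","side"):
    im=arm.get_image(n); save(im,n+"1.png"); print(n,im["xyz"],np.array(im["rotation"]).tolist(),im["fx"],im["cx"],im["cy"]); np.savez(n+"1.npz",W=cloud(im),p=im["pixels"])
print(arm.observe(), arm.tip_reach)
E
```

```text
top [0.4215 0.1202 0.9372] [-2.1758708894549557, 2.1244353011191714, -0.21376277333201935] 435.02179452820496 321.1469240890555 239.83680987977158Traceback (most recent call last):
  File "<stdin>", line 4, in <module>
  File "h.py", line 6, in cloud
    W=P@np.array(im["rotation"]).T+np.array(im["xyz"]); W[z==0]=np.nan; return W
      ~~~~~~~~~~~~~~~~~~~~~~~~~~~~^~~~~~~~~~~~~~~~~~~~
ValueError: operands could not be broadcast together with shapes (480,640) (3,)
```

View pics/top1.png

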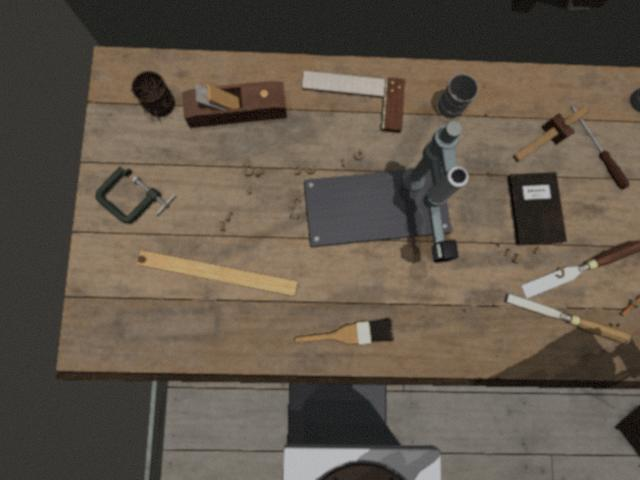

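The top picture shows the strip centred near (217,272), the dark bed at (305–450, 170–245) and the black grip near (445,250). The calibration's rotation is a rotation vector, so I'll fix the helper.

```bash
sed -i 's/np.array(im\["rotation"\]).T/cv2.Rodrigues(np.array(im["rotation"],float))[0].T/' h.py
python3 - <<'E'
from h import *
np.set_printoptions(precision=4,suppress=True)
for n in("top","side"):
    im=arm.get_image(n); save(im,n+"1.png"); W=cloud(im); p=im["pixels"]; np.savez(n+"1.npz",W=W,p=p)
    print(n,im["xyz"],im["rotation"],np.isnan(W[...,0]).mean())
    if n=="top":
        for u,v in[(217,272),(350,210),(446,250),(457,177),(200,320)]: print(u,v,W[v,u],p[v,u])
o=arm.observe();print(o, arm.tip_reach)
E
```

```text
top [0.4215 0.1202 0.9372] [-2.1759  2.1244 -0.2138] 0.0038053385416666665
217 272 [0.5015 0.3104 0.0085] [182 151 108]
350 210 [0.6419 0.0301 0.0202] [83 81 85]
446 250 [ 0.5347 -0.124   0.1862] [50 50 48]
457 177 [ 0.637  -0.1129  0.2838] [40 42 41]
200 320 [0.4006 0.3414 0.0004] [126 107  90]
side [ 1.0837 -0.3778  0.8554] [-2.2076 -1.0052  0.3987] 0.033388671875
{'clock': 0.15, 'joints': array([ 1.0154,  0.435 ,  0.025 ,  1.5739, -0.0116,  1.134 , -0.0751]), 'dq': array([ 0.0005, -0.0022,  0.0025, -0.0018,  0.0008,  0.0026,  0.0008]), 'joint_efforts': array([  0.0016, -66.8265,   0.9858, -31.4693,  -0.0604,   0.0393,
         0.0001]), 'position': array([ 0.2732, -0.5617,  0.2452]), 'ee_rot': array([-3.0604, -0.7048,  0.0006]), 'force': array([-0.0624,  0.411 ,  0.1175]), 'ft_torque': array([-0.0074,  0.0045,  0.0127]), 'gripper_force': 0.0, 'width': 1.000455157129031} 0.019
```

View pics/side1.png

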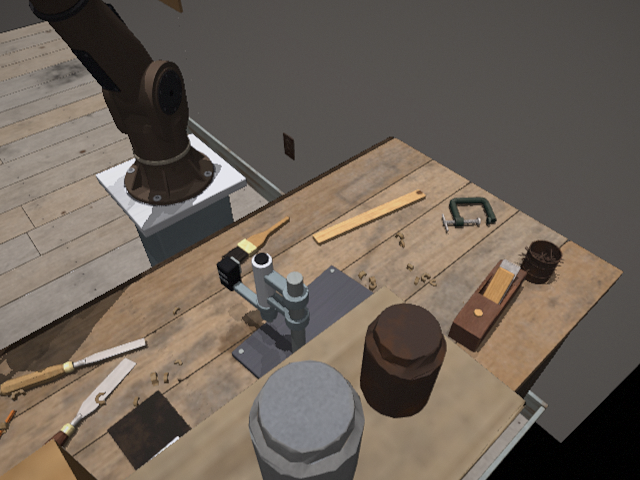

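The side picture shows the strip running from (315,240) to (425,195). The black grip is at (230,272), the tube top at (262,260), the column top at (295,280) and the bed at (235–372, 265–375). A shelf with two jars fills the foreground. Next I'll measure these.

```bash
python3 - <<'E'
from h import *
np.set_printoptions(precision=4,suppress=True)
D={n:np.load(n+"1.npz") for n in("top","side")}
def rect(m,n):
    k,l,s,c=cv2.connectedComponentsWithStats(m.astype(np.uint8)); i=1+s[1:,4].argmax(); W=D[n]['W'][l==i]
    (c,sz,a)=cv2.minAreaRect((W[:,:2]*1000).astype(np.float32)); b=cv2.boxPoints((c,sz,a))
    print(n,'px',s[i],'ctr',c,'size',sz,'ang',a,'z',np.nanpercentile(W[:,2],[5,50,95])); return W,l==i,b
for n in D:
    W=D[n]['W'];hsv=cv2.cvtColor(D[n]['p'],cv2.COLOR_RGB2HSV).astype(int)
    x,y,z=np.moveaxis(W,-1,0)
    box=(x>.38)&(x<.62)&(y>.12)&(y<.5)
    print('strip'); rect(box&(z>.007)&(z<.02),n)
    print('bed'); rect((x>.5)&(x<.85)&(y>-.25)&(y<.25)&(z>.010)&(z<.024)&(hsv[...,1]<70),n)
    g=(x>.45)&(x<.85)&(y>-.3)&(y<.2)
    print('griptop'); rect(g&(x<.62)&(z>.175)&(z<.20)&(hsv[...,2]<75),n)
    print('tubetop'); rect(g&(z>.272)&(z<.287),n)
    print('coltop'); rect(g&(z>.288)&(z<.30),n)
    s=(x>.8)&(z>.05)&(y>-.3)&(y<.3); print('shelf',np.nanpercentile(W[s],[1,50],axis=0) if s.any() else 0)
p=D['top']['p'];cv2.imwrite('pics/c1.png',cv2.resize(np.ascontiguousarray(p[100:300,120:480,::-1]),(792,440),interpolation=cv2.INTER_CUBIC))
E
```

```text
strip
top px [ 137  250  161   46 2447] ctr (501.0101013183594, 308.66943359375) size (339.5259704589844, 32.3030891418457) ang 80.09920501708984 z [0.01   0.0126 0.0152]
bed
top px [ 304  169  129   78 7777] ctr (653.953857421875, -17.256195068359375) size (151.10745239257812, 283.16510009765625) ang 7.140491485595703 z [0.0143 0.0171 0.0199]
griptop
top px [439 240  19  20 303] ctr (536.818115234375, -129.26515197753906) size (33.5111198425293, 27.643108367919922) ang 6.026989459991455 z [0.1815 0.1857 0.1883]
tubetop
top px [447 167  22  20 335] ctr (641.05126953125, -117.11439514160156) size (31.49779510498047, 33.30800247192383) ang 45.957820892333984 z [0.2742 0.2799 0.2837]
coltop
top px [446 121  16  16 201] ctr (715.304443359375, -107.1828384399414) size (24.378353118896484, 24.758020401000977) ang 89.29366302490234 z [0.2893 0.292  0.2939]
shelf [[ 0.8457 -0.2962  0.0509]
 [ 1.0717 -0.0255  0.0811]]
strip
side px [ 313  189  113   55 1235] ctr (498.2560119628906, 310.09521484375) size (339.4666748046875, 36.35371398925781) ang 80.05480194091797 z [0.0083 0.0118 0.0147]
bed
side px [ 305  265   69   78 2654] ctr (626.152099609375, 30.8717041015625) size (122.15265655517578, 194.90579223632812) ang 2.8510265350341797 z [0.0134 0.0158 0.0184]
griptop
side px [217 256  23  20 259] ctr (536.9545288085938, -129.4752197265625) size (34.40629196166992, 32.58738708496094) ang 15.069199562072754 z [0.1764 0.184  0.1864]
tubetop
side px [252 252  21  17 261] ctr (641.0333862304688, -116.66070556640625) size (32.614990234375, 30.119184494018555) ang 55.2058219909668 z [0.273  0.2785 0.2816]
coltop
side px [287 271  16  14 172] ctr (713.83544921875, -107.08355712890625) size (24.560224533081055, 24.678621292114258) ang 1.4045299291610718 z [0.2891 0.2907 0.292 ]
shelf [[ 0.8614 -0.2984  0.0576]
 [ 0.9909 -0.1993  0.4212]]
```

View pics/c1.png

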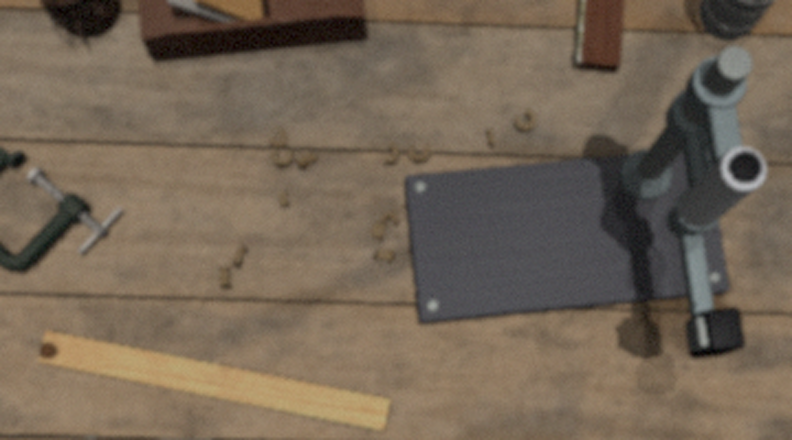

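The crop confirms it: the strip, the bed and the grip (crop (715,332)), with the steel bar on its left, +y, side. The two views agree on these values:
- **Strip:** centre (0.500, 0.309), long axis at 80.1°.
- **Gauge:** origin (0.641, −0.117), yaw 7.1°.
- **Grip:** centre (0.537, −0.130), top at z ≈ 0.185.

I'll write a helper that gives the turn and shift, then start moving.

```bash
cat > go.py <<'E'
import sys; from h import *
np.set_printoptions(precision=4,suppress=True)
from scipy.spatial.transform import Rotation as Ro
def go(x,y,z,yaw):
    o=arm.observe(); R=Ro.from_rotvec(o["ee_rot"])
    c,s=np.cos(np.radians(yaw)),np.sin(np.radians(yaw))
    T=Ro.from_matrix(np.array([[c,s,0],[s,-c,0],[0,0,-1]]))
    print("turn",(R.inv()*T).as_rotvec(),"shift after turn",T.inv().apply(np.array([x,y,z])-o["position"]),"pos",o["position"],"F",o["force"],"t",o["clock"],"w",o["width"]*.0918,"gf",o["gripper_force"])
if len(sys.argv)>4: go(*map(float,sys.argv[1:5]))
E
python3 go.py .5 .309 .245 80.1
```

```text
turn [-0.0011 -0.0004 -0.9453] shift after turn [0.8968 0.0737 0.0002] pos [ 0.2732 -0.5617  0.2452] F [-0.0624  0.411   0.1175] t 0.15 w 0.09184178342444504 gf 0.0
```

Emit:
arm_command --targets '[[[0,0,0,0,0,-0.1575],[0,0,0,0,0,-0.1575],[0,0,0,0,0,-0.1575],[0,0,0,0,0,-0.1575],[0,0,0,0,0,-0.1575],[0,0,0,0,0,-0.1575],[0.04,0.003,0,0,0,0],[0.05,0.004,0,0,0,0],[0.05,0.004,0,0,0,0],[0.05,0.004,0,0,0,0]]]' --jaw 0.07 --newtons 30

```text
clock: 1.4
position: [0.321, -0.3758, 0.2456]
ee_rot: [-2.405, -2.021, 0.0]
force: [1.0, -0.3, 0.9]
width: 0.765
gripper_force: 0.0
```

Emit:
arm_command --targets '[[[0.05,0.004,0,0,0,0],[0.05,0.004,0,0,0,0],[0.05,0.004,0,0,0,0],[0.05,0.004,0,0,0,0],[0.05,0.004,0,0,0,0],[0.05,0.004,0,0,0,0],[0.05,0.004,0,0,0,0],[0.05,0.004,0,0,0,0],[0.05,0.004,0,0,0,0],[0.05,0.004,0,0,0,0]]]'

```text
clock: 2.65
position: [0.4466, 0.1095, 0.2457]
ee_rot: [2.405, 2.02, -0.0]
force: [0.2, -0.4, 0.0]
width: 0.763
gripper_force: 0.0
```

Emit:
arm_command --targets '[[[0.05,0.005,0,0,0,0],[0.05,0.005,0,0,0,0],[0.05,0.005,0,0,0,0],[0.04,0.005,0.03,0,0,0],[0.017,0,0.04,0,0,0],[0,0,0.03,0,0,0],[0,0,0,0,0,0],[0,0,0,0,0,0]]]'

```text
clock: 3.65
position: [0.5022, 0.3088, 0.1468]
ee_rot: [2.405, 2.021, 0.002]
force: [-1.0, 0.7, 0.5]
width: 0.763
gripper_force: 0.0
```

```bash
python3 go.py .5 .309 .023 80.1; python3 - <<'E'
from h import *
im=arm.get_image("side"); p=im["pixels"]; cv2.imwrite('pics/s2.png',cv2.resize(np.ascontiguousarray(p[60:360,140:540,::-1]),(800,600)))
E
```

```text
turn [ 0.0007 -0.0007 -0.0007] shift after turn [-0.0002 -0.0022  0.1238] pos [0.5022 0.3088 0.1468] F [-1.0265  0.6953  0.5196] t 3.65 w 0.07004953361683854 gf 0.0
```

View pics/s2.png

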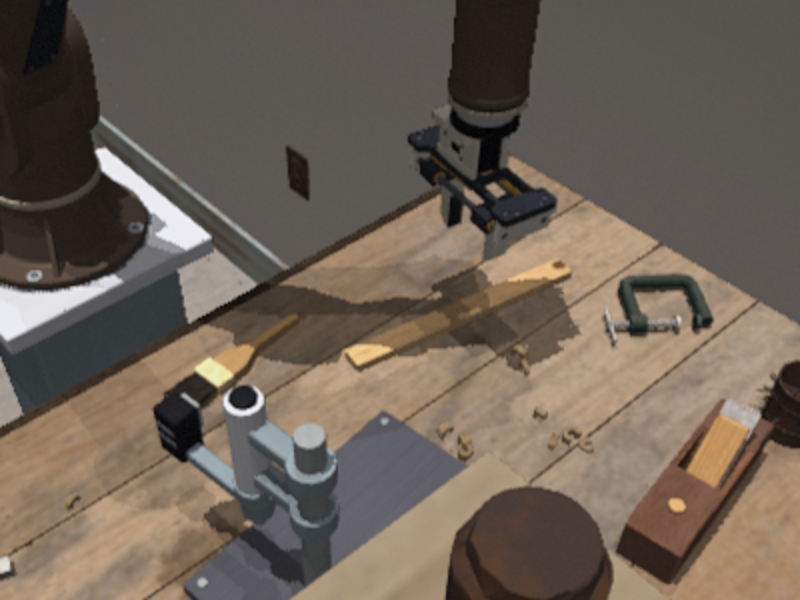

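In the side crop the gripper stands over the strip's middle (crop (470,240) against strip (350–570, 265–360)), with the fingers across its width. I'll go down slowly, close and lift.

Emit:
arm_command --targets '[[[0,-0.002,0.04,0,0,0],[0,0,0.04,0,0,0],[0,0,0.025,0,0,0],[0,0,0.01,0,0,0],[0,0,0.0085,0,0,0],[0,0,0,0,0,0],[0,0,0,0,0,0]]]'

```text
clock: 4.58
position: [0.5003, 0.3094, 0.0231]
ee_rot: [2.405, 2.021, 0.002]
force: [0.2, -0.1, 0.2]
width: 0.758
gripper_force: 0.0
```

Emit:
arm_command --targets '[[[0,0,0,0,0,0],[0,0,0,0,0,0],[0,0,0,0,0,0],[0,0,0,0,0,0],[0,0,0,0,0,0],[0,0,0,0,0,0]]]' --jaw 0.02 --newtons 30

```text
clock: 5.32
position: [0.4996, 0.309, 0.0222]
ee_rot: [-2.405, -2.021, 0.0]
force: [-1.4, 0.5, 1.1]
width: 0.342
gripper_force: 30.0
```

Emit:
arm_command --targets '[[[0,0,-0.01,0,0,0],[0,0,-0.02,0,0,0],[0,0,-0.02,0,0,0],[0,0,0,0,0,-0.1],[0,0,0,0,0,-0.1],[0,0,0,0,0,-0.097],[0,0,0,0,0,0]]]'

```text
clock: 6.2
position: [0.5002, 0.3091, 0.0734]
ee_rot: [2.081, 2.354, 0.002]
force: [-0.4, -0.5, -1.4]
width: 0.343
gripper_force: 30.0
```

```bash
python3 go.py .626 .002 .072 97.1; python3 - <<'E'
from h import *
im=arm.get_image("top"); W=cloud(im);x,y,z=np.moveaxis(W,-1,0);hsv=cv2.cvtColor(im["pixels"],cv2.COLOR_RGB2HSV)
m=(z>.04)&(z<.08)&(x>.35)&(x<.65)&(y>.1)&(y<.52)&(hsv[...,1]>60)&(hsv[...,2]>70); print(cv2.minAreaRect((W[m][:,:2]*1000).astype(np.float32)))
for s in(y<.25,y>.36): q=W[m&s]; print(len(q),q.mean(0),np.median(q[:,2]))
E
```

```text
turn [ 0.0011 -0.0006 -0.001 ] shift after turn [-0.3202  0.0868  0.0014] pos [0.5002 0.3091 0.0734] F [-0.3719 -0.5175 -1.3827] t 6.2 w 0.03145366092568914 gf 29.99865710735321
((0.0, 0.0), (0.0, 0.0), 0.0)
0 [nan nan nan] nan
0 [nan nan nan] nan<stdin>:4: RuntimeWarning: Mean of empty slice.
  ret = um.true_divide(
  return _methods._mean(a, axis=axis, dtype=dtype,
  ret = ret.dtype.type(ret / rcount)
```

```bash
cat > st.py <<'E'
from h import *
np.set_printoptions(precision=4,suppress=True)
def strip(n,lo,hi,x0,x1,y0,y1):
    im=arm.get_image(n); W=cloud(im);x,y,z=np.moveaxis(W,-1,0);p=im["pixels"].astype(int)
    m=(z>lo)&(z<hi)&(x>x0)&(x<x1)&(y>y0)&(y<y1)&(p[...,0]-p[...,2]>30)
    if m.sum()<30: print(n,"few",m.sum()); return im
    q=W[m]; r=cv2.minAreaRect((q[:,:2]*1000).astype(np.float32)); A=np.c_[q[:,:2],np.ones(len(q))]
    print(n,len(q),r,"plane",np.linalg.lstsq(A,q[:,2],rcond=None)[0],"zmed",np.median(q[:,2])); return im
E
python3 - <<'E'
from st import *
for n in("top","side"):
    im=strip(n,.035,.09,.35,.65,.1,.55)
    save(im,n+"3.png")
E
python3 -c "
import cv2,numpy as np
cv2.imwrite('pics/m3.png',np.vstack([cv2.imread('pics/top3.png')[130:330,60:460],cv2.imread('pics/side3.png')[80:380,200:600]]))"
```

```text
top few 0
side 905 ((499.1209411621094, 311.6923828125), (35.37666702270508, 344.6601867675781), 7.038404941558838) plane [-0.0883 -0.0065  0.108 ] zmed 0.06212234505217629
```

View pics/m3.png

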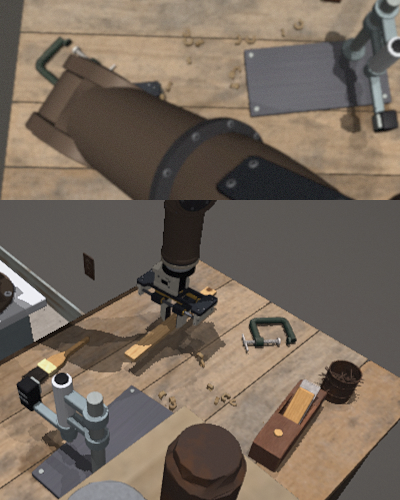

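The upper half (top view) shows the arm hiding the strip. The lower half (side view) shows the strip held at its middle, level, at a measured yaw of 7.04°. I'll carry it over the bed.

Emit:
arm_command --targets '[[[-0.03,0.01,0,0,0,0],[-0.04,0.011,0,0,0,0],[-0.04,0.011,0,0,0,0],[-0.04,0.011,0,0,0,0],[-0.04,0.011,0,0,0,0],[-0.04,0.011,0,0,0,0],[-0.04,0.011,0,0,0,0],[-0.03,0.0108,0,0,0,0],[-0.02,0,0,0,0,0],[0,0,0,0,0,0]]]'

```text
clock: 7.6
position: [0.6251, 0.0006, 0.072]
ee_rot: [2.083, 2.352, -0.002]
force: [0.0, 0.4, -1.6]
width: 0.344
gripper_force: 30.0
```

```bash
python3 go.py .626 .002 .041 97.1; python3 - <<'E'
from st import *
im=strip("side",.035,.09,.5,.75,-.25,.3)
strip("top",.035,.09,.5,.75,-.25,.3)
save(im,"side4.png")
E
```

```text
turn [-0.0007  0.0007 -0.0029] shift after turn [0.0012 0.001  0.031 ] pos [0.6251 0.0006 0.072 ] F [ 0.046   0.3748 -1.6358] t 7.6 w 0.031534450544761804 gf 29.999324083328247
side 1236 ((624.1580810546875, 2.401824951171875), (33.6767463684082, 341.0321044921875), 6.987793445587158) plane [-0.0873 -0.0103  0.1156] zmed 0.06154849174896415
top 1142 ((622.6407470703125, 29.884109497070312), (32.562015533447266, 284.6754150390625), 6.87837553024292) plane [0.0369 0.0036 0.0396] zmed 0.06286884201914794
```

View pics/side4.png

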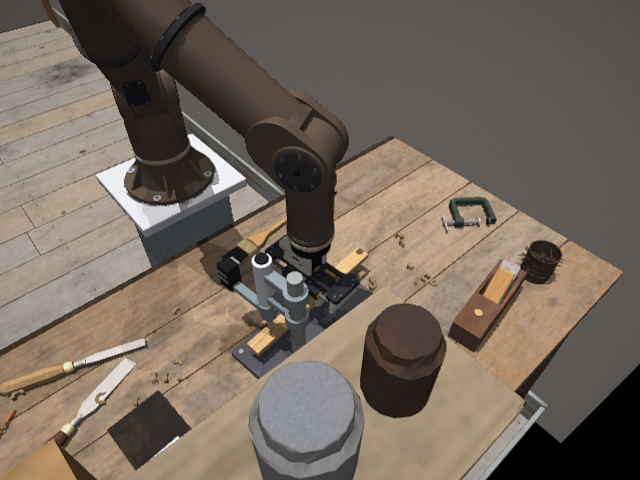

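The side picture shows the strip passing under the tube, its near end out at (250,345) beyond the foot and the gripper at about (320,285). It measures (0.624, 0.002), within 2 mm of the goal, so I'll lower it.

Emit:
arm_command --targets '[[[0.001,0.001,0.015,0,0,0],[0,0,0.01,0,0,0],[0,0,0.005,0,0,0],[0,0,0.003,0,0,0],[0,0,0.001,0,0,0],[0,0,0,0,0,0],[0,0,0,0,0,0]]]'

```text
clock: 8.57
position: [0.6266, 0.0032, 0.0385]
ee_rot: [2.08, 2.354, 0.001]
force: [-0.5, -0.1, -1.7]
width: 0.344
gripper_force: 30.0
```

Emit:
arm_command --targets '[[[0,0,0.0007,0,0,0],[0,0,0.0005,0,0,0],[0,0,0,0,0,0]]]'

```text
clock: 8.95
position: [0.6266, 0.0032, 0.0382]
ee_rot: [2.079, 2.354, 0.0]
force: [-3.8, -0.3, 10.1]
width: 0.343
gripper_force: 30.0
```

On the bed. I'll release it and rise.

Emit:
arm_command --targets '[[[0,0,0,0,0,0],[0,0,0,0,0,0],[0,0,0,0,0,0],[0,0,0,0,0,0],[0,0,0,0,0,0],[0,0,-0.01,0,0,0],[0,0,-0.03,0,0,0],[0,0,-0.05,0,0,0],[0,0,-0.05,0,0,0],[0,0,-0.05,0,0,0]]]' --jaw 0.065

```text
clock: 10.2
position: [0.6261, 0.0035, 0.2295]
ee_rot: [2.079, 2.355, 0.001]
force: [1.1, -0.5, -0.3]
width: 0.709
gripper_force: 0.0
```

Emit:
arm_command --targets '[[[0,0,-0.05,0,0,0],[0,0.03,-0.05,0,0,0],[0,-0.05,0,0,0,0],[0,-0.05,0,0,0,0],[0,-0.05,0,0,0,0],[0,-0.03,0,0,0,0],[0,0,0,0,0,0]]]'

```text
clock: 11.08
position: [0.4758, -0.0154, 0.328]
ee_rot: [2.079, 2.353, -0.002]
force: [0.5, -0.4, 0.6]
width: 0.707
gripper_force: 0.0
```

```bash
python3 go.py .5367 -.1300 .3 7.1; python3 - <<'E'
from st import *
im=strip("side",.02,.036,.5,.75,-.25,.3)
im=strip("top",.02,.036,.5,.75,-.25,.3)
for n in("top","side"):
    im=arm.get_image(n); W=cloud(im);x,y,z=np.moveaxis(W,-1,0)
    q=W[(z>.177)&(z<.2)&(x>.5)&(x<.57)&(y>-.17)&(y<-.09)]; print(len(q), cv2.minAreaRect((q[:,:2]*1000).astype(np.float32)) if len(q) else 0,np.median(q[:,2]))
E
```

```text
turn [0.0023 0.0016 1.5705] shift after turn [0.0463 0.1212 0.028 ] pos [ 0.4758 -0.0154  0.328 ] F [ 0.5395 -0.364   0.6091] t 11.075 w 0.06491468474181421 gf 0.0
side 1762 ((635.0049438476562, 62.60902404785156), (451.70703125, 118.14886474609375), 81.85585021972656) plane [-0.0633 -0.0075  0.0672] zmed 0.02773452359833123
top 1559 ((628.084228515625, 81.71926879882812), (407.15155029296875, 112.63311004638672), 76.02286529541016) plane [-0.0028 -0.0034  0.0306] zmed 0.028859788786861795
0 0 nan
274 ((534.9940185546875, -126.56744384765625), (34.8321418762207, 36.537227630615234), 8.421406745910645) 0.18423919051439608
  return _methods._mean(a, axis=axis, dtype=dtype,
  ret = ret.dtype.type(ret / rcount)
```

Emit:
arm_command --targets '[[[0,0,0,0,0,0.1745],[0,0,0,0,0,0.1745],[0,0,0,0,0,0.1745],[0,0,0,0,0,0.1745],[0,0,0,0,0,0.1745],[0,0,0,0,0,0.1745],[0,0,0,0,0,0.1745],[0,0,0,0,0,0.1745],[0,0,0,0,0,0.1745],[0,0,0,0,0,0]]]' --jaw 0.07

```text
clock: 12.52
position: [0.4782, -0.0148, 0.3268]
ee_rot: [-3.135, -0.198, 0.0]
force: [-0.2, 0.7, -0.2]
width: 0.76
gripper_force: 0.0
```

```bash
python3 go.py .5367 -.1290 .25 7.1; python3 - <<'E'
from st import *
for n in("top","side"):
    im=arm.get_image(n); save(im,n+"5.png"); W=cloud(im);x,y,z=np.moveaxis(W,-1,0);p=im["pixels"].astype(int)
    m=(z>.022)&(z<.036)&(x>.5)&(x<.75)&(y>-.25)&(y<.3)&(p[...,0]-p[...,2]>30)
    k,l,s,c=cv2.connectedComponentsWithStats(m.astype(np.uint8)); 
    for i in range(1,k):
        if s[i,4]>80: q=W[l==i]; print(n,s[i],cv2.minAreaRect((q[:,:2]*1000).astype(np.float32)),np.median(q[:,2]))
E
python3 -c "
import cv2,numpy as np
cv2.imwrite('pics/m5.png',np.vstack([cv2.imread('pics/top5.png')[80:380,200:600],cv2.imread('pics/side5.png')[180:460,150:550]]))"
```

```text
turn [-0.0006  0.0003  0.0023] shift after turn [0.0439 0.1206 0.0768] pos [ 0.4782 -0.0148  0.3268] F [-0.1549  0.7457 -0.2178] t 12.525 w 0.06973633708360885 gf 0.0
top [ 284  203  144   28 2093] ((626.537841796875, 17.051467895507812), (32.92046356201172, 311.130859375), 7.120599746704102) 0.029008303208390873
side [ 306  256   63   62 1019] ((617.122802734375, 74.95651245117188), (34.48313522338867, 199.9446258544922), 6.893340110778809) 0.02781661643142752
side [251 322  40  41 674] ((641.1499633789062, -116.43695068359375), (33.49816131591797, 95.86663055419922), 7.089709758758545) 0.027685969084309703
```

View pics/m5.png

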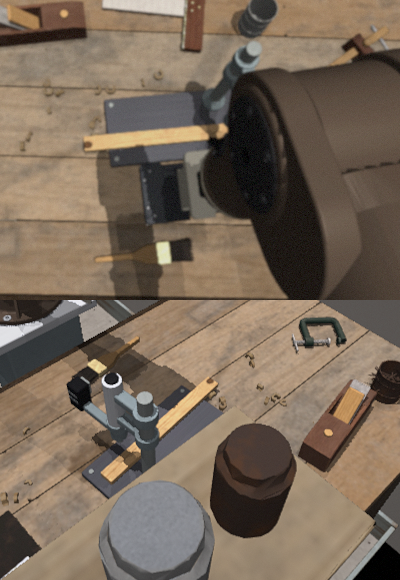

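The strip lies flat, top at z 0.028, and passes under the foot: the stretch beside the foot centres at (0.641, −0.116). In the lower (side) half it runs from (105,475) to (215,385), below the tube. Next I'll move over the grip.

Emit:
arm_command --targets '[[[0.022,0.04,0,0,0,0.0023],[0.022,0.04,0,0,0,0],[0,0.041,0.03,0,0,0],[0,0,0.04,0,0,0],[0,0,0,0,0,0],[0,0,0,0,0,0]]]'

```text
clock: 13.38
position: [0.5367, -0.1292, 0.2584]
ee_rot: [-3.135, -0.195, -0.002]
force: [-0.3, 0.5, 0.0]
width: 0.763
gripper_force: 0.0
```

```bash
python3 go.py .5367 -.1295 .164 7.1; python3 - <<'E'
from st import *
im=arm.get_image("side"); save(im,"side6.png")
W=cloud(im);x,y,z=np.moveaxis(W,-1,0);p=im["pixels"].astype(int)
m=(z>.13)&(z<.2)&(x>.5)&(x<.58)&(y>-.18)&(y<-.09);q=W[m];print(len(q),np.nanpercentile(q,[2,98],axis=0))
cv2.imwrite('pics/c6.png',cv2.resize(np.ascontiguousarray(im["pixels"][200:350,150:350,::-1]),(800,600),interpolation=cv2.INTER_CUBIC))
E
```

```text
turn [-0.0001 -0.0014  0.0006] shift after turn [-0.0001  0.0003  0.0944] pos [ 0.5367 -0.1292  0.2584] F [-0.265   0.4955  0.0466] t 13.375 w 0.07008509458872615 gf 0.0
728 [[ 0.5219 -0.1456  0.1322]
 [ 0.576  -0.11    0.1864]]
```

View pics/c6.png

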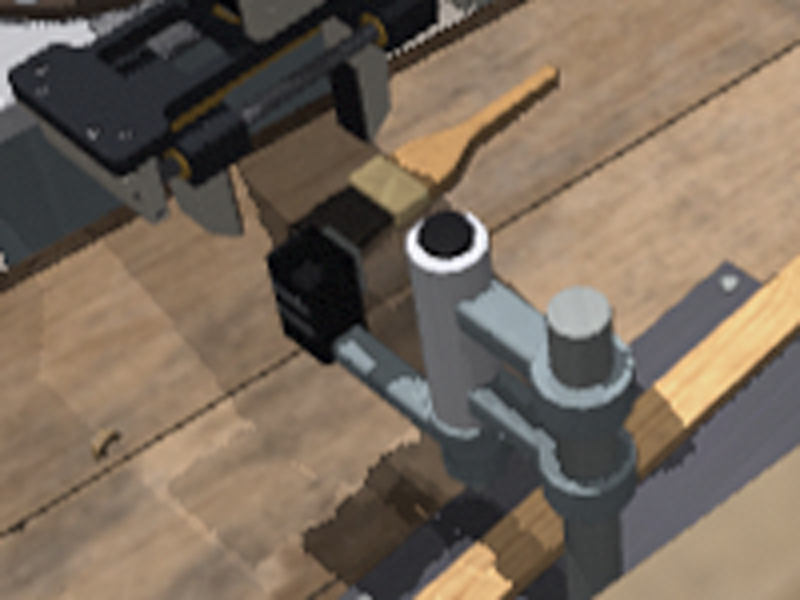

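The crop shows the open fingers (200,200) and (375,95) above the grip (315,290), straddling it. I'll go down and squeeze.

Emit:
arm_command --targets '[[[0,-0.0002,0.03,0,0,0],[0,0,0.03,0,0,0],[0,0,0.02,0,0,0],[0,0,0.014,0,0,0],[0,0,0,0,0,0],[0,0,0,0,0,0]]]'

```text
clock: 14.18
position: [0.5367, -0.1297, 0.1642]
ee_rot: [3.135, 0.192, 0.003]
force: [-0.1, -0.8, 0.5]
width: 0.76
gripper_force: 0.0
```

Emit:
arm_command --targets '[[[0,0,0,0,0,0],[0,0,0,0,0,0],[0,0,0,0,0,0],[0,0,0,0,0,0],[0,0,0,0,0,0],[0,0,0,0,0,0],[0,0,0,0,0,0],[0,0,0,0,0,0]]]' --jaw 0.02 --newtons 30

```text
clock: 15.18
position: [0.5359, -0.1286, 0.1631]
ee_rot: [-3.135, -0.193, 0.0]
force: [-2.0, 5.3, 3.1]
width: 0.329
gripper_force: 30.0
```

Emit:
arm_command --targets '[[[0,-0.001,0.005,0,0,0],[0,0,0.01,0,0,0],[0,0,0.01,0,0,0],[0,0,0.01,0,0,0],[0,0,0.01,0,0,0],[0,0,0.01,0,0,0],[0,0,0,0,0,0]]]'

```text
clock: 16.05
position: [0.5359, -0.1286, 0.1073]
ee_rot: [-3.135, -0.192, 0.001]
force: [-0.4, 3.2, 4.2]
width: 0.322
gripper_force: 30.0
```

Past the first stop (56 mm down) with about 4 N. On to the second.

Emit:
arm_command --targets '[[[0,0,0.01,0,0,0],[0,0,0.008,0,0,0],[0,0,0.005,0,0,0],[0,0,0.001,0,0,0],[0,0,0,0,0,0],[0,0,0,0,0,0]]]'

```text
clock: 16.8
position: [0.5359, -0.1286, 0.0843]
ee_rot: [3.136, 0.192, 0.0]
force: [-2.5, 3.5, 6.1]
width: 0.322
gripper_force: 30.0
```

Emit:
arm_command --targets '[[[0,0,0.0007,0,0,0],[0,0,0.0007,0,0,0],[0,0,0,0,0,0],[0,0,0,0,0,0]]]'

```text
clock: 17.3
position: [0.5359, -0.1286, 0.0832]
ee_rot: [3.136, 0.192, 0.001]
force: [-2.8, 3.5, 10.9]
width: 0.327
gripper_force: 30.0
```

Emit:
arm_command --targets '[[[0,0,0.0006,0,0,0],[0,0,0,0,0,0],[0,0,0,0,0,0],[0,0,0,0,0,0],[0,0,0,0,0,0]]]'

```text
clock: 17.92
position: [0.536, -0.1286, 0.0831]
ee_rot: [3.135, 0.192, 0.001]
force: [-4.8, 3.9, 17.5]
width: 0.325
gripper_force: 30.0
```

```bash
python3 - <<'E'
from st import *
im=arm.get_image("side"); o=arm.observe();print(o["position"],o["force"],abs(o["dq"]).max(),o["clock"])
cv2.imwrite('pics/c7.png',cv2.resize(np.ascontiguousarray(im["pixels"][200:380,150:390,::-1]),(800,600),interpolation=cv2.INTER_CUBIC))
W=cloud(im);x,y,z=np.moveaxis(W,-1,0);p=im["pixels"].astype(int)
m=(z>.022)&(z<.036)&(x>.5)&(x<.75)&(y>-.25)&(y<.3)&(p[...,0]-p[...,2]>30)
k,l,s,c=cv2.connectedComponentsWithStats(m.astype(np.uint8))
for i in range(1,k):
    if s[i,4]>80: q=W[l==i]; print(cv2.minAreaRect((q[:,:2]*1000).astype(np.float32)),np.median(q[:,2]))
E
```

```text
[ 0.5359 -0.1286  0.0832] [-5.3995  3.5931 17.5083] 0.001104920308866236 17.975
((616.8760986328125, 74.70481872558594), (34.17166519165039, 199.52984619140625), 7.197649002075195) 0.02777497334121337
((641.2034912109375, -116.5732421875), (33.44078826904297, 95.46062469482422), 6.617185592651367) 0.027743934186914565
```

View pics/c7.png

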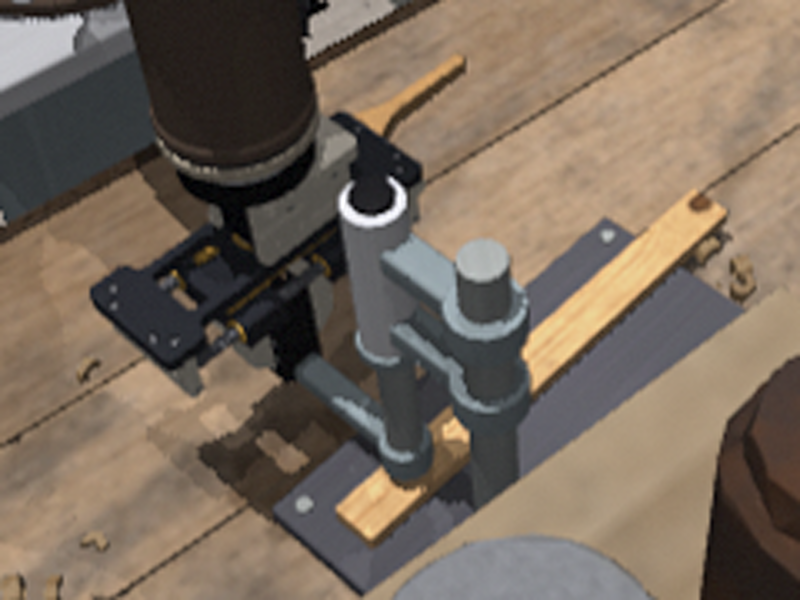

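The crop shows the telescope drawn down at (405,440), its foot on the strip, and the strip flat on the bed. The last 0.6 mm step only raised the force by 6.6 N with no motion, so it's at the second stop and still. Handing in.

```bash
python3 -c "
from cell import arm
print(arm.sign_off())"
```

```text
the job is handed in; nothing more can be done
None
```

The strip lies flat on the bed under the foot, and I handed the job in at about 18 s with the grip squeezed and the telescope held still at its second stop, 80 mm down; `sign_off` returned no verdict.

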